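# Walk the graphite vee block round to the fence

### The arm

A 6-joint arm with a two-finger parallel gripper is mounted at the origin on the work surface. World frame = base frame: x ahead of the robot, y to its left, z up, the work surface at z = 0. Lengths are in m, angles in rad, forces in N, time in s.
With the tool pointing down it reaches from about 0.25 to 0.725 m from the base axis. Payload 4 kg.
Tool frame: the origin (TCP) lies on the centre line of the jaws, within the pads' length; the fingertips stand tip_reach ahead of it and the grasp point (between the pads) lies 5 mm behind it (tip_reach is the distance from the TCP to the fingertips, in m); z points along the fingers, y is the direction in which the jaws open and shut (so a half turn about z gives the same grasp; the last joint's range is limited). The gripper opens to 85 mm and grips with 20 to 120 N. Pads are 22 mm wide; open, the fingers measure 114 mm over their backs; the gripper's body (76 mm by 85 mm) begins 54 mm behind the grasp point. The pads swing forward as they close: fully open they stand 13 mm farther back than shut.
Start: joints at [0, 0.241, 0.005, 1.335, 0, 1.571], TCP at [0.5, -0, 0.217] pointing down, gripper open.
Joint ranges: [-2.72, 2.72], [-1.05, 1.87], [-1.09, 1.28], [-1.99, 2.15], [-1.42, 1.44], [-3.14, 3.14]. Speed limits (rad/s): [2.79, 2.79, 3.14, 3.14, 3.14, 3.14].

### API

Orientations are given as a unit quaternion [x, y, z, w].
In Python, from workcell import * gives the robot as it stands.
- The arm moves only by the tool arm_command, never from a script. Its arguments are lists of equal length, an entry for each row: "translation": the shift along the tool's x, y, z in cm, a list of three; "turn": the turn about the tool's z in rad; "hand": the closure, from 0 (fully open) to 1 (shut). In form: {"translation": [[x, y, z], ...], "turn": [turn, ...], "hand": [hand, ...]}. A call has 1 to 5 rows; each row is the pose to reach, as a shift and turn from the pose commanded when the call began, along the tool's axes at that moment; what a row does not reach only later rows make up. A row lasts 1/12 s, in which the tool goes at most 41.7 mm and 7.16 degrees, less where a joint would pass 70% of its speed; a pose out of reach is approached as far as the arm can. A call with a gripper value outside its range is refused whole. The fingers move at their own pace and stop on an object; the grip force is fixed at half the most. Time passes only in rows, so rows that repeat a pose let the fingers close. It gives the time, the measured TCP pose, the force and the opening at its end, in the units of the state.
- get_obs(): the state, without advancing time (a new reading comes with each control period).
- camera(name): name is "scene" or "side" or "wrist"; returns (picture, depth): 480x640x3 uint8, red, green, blue; 480x640 float32, m along the optical axis (not along the pixel's ray), 0 where there is no reading.
- camera_info(name): a dict with "mtx" (3x3 intrinsics, pixels), "dist_coeffs" ([k1, k2, p1, p2, k3] as OpenCV has them; the pictures are not rectified), "world_to_cam" (4x4, takes a point from world to camera coordinates). Camera axes: x right, y down, z forward; pixel columns grow to the right and rows downward; lengths in m; the calibration is good to about 2 mm. A picture is of the moment at which its call begins: read the wrist's pose just before it. camera_info takes no time and is no camera call; for the wrist camera it gives the pose at the moment of the call.
- job_done(): hands the job in, once; it reports no verdict.
Trained networks look in the newest picture that a camera, given by its name, has taken for a name from the list of things; names that differ only in an ending like _2 or _b are one class to them, and where a whole thing is asked for, a point or a joint stands for the part that bears it (a point fixed in the world has none). Each returns a list of dicts, best first, with "conf" (0 to 1); they miss things now and then, are a little off and sometimes report something else, mostly with a low value. They report only what shows in the picture. A call takes as long as a camera call. They do not tell look-alikes from the thing itself.
- search_frame(camera, name): "location" ([row, column] in pixels, amid what is visible of it).
- spot_point(camera, name): "location" ([row, column] in pixels: a listed point, or the origin of a listed thing).
The state is a dict: "clock": time; "joint_pos": joint angles; "joint_vel": joint speeds; "tau": joint torques, N m; "eef_pos": TCP position; "tool_rot": TCP orientation; "ft_force": force on the tool from outside, world axes, zero at the start; "ft_torque": the same for the moment, N m; "grip_width": finger opening in m.
Only numpy, scipy, OpenCV 4.12 (cv2) and the standard library are available. Lean on these libraries where they do the work, as an engineer would, in place of code of your own. Each camera call takes 0.05 s, during which the arm holds its last target. There are 200 camera calls.

### The job

Turn the heavy graphite vee block round where it stands, walking it a little at a time with fingertip pushes against its sides near the corners and keeping its middle within about 5 cm of where it stood, until one of its long sides (either one) squarely faces the steel fence. Only then push it across the board until that long side is flush against the fence, and leave it there. Slide it only: do not grip it by its grooves, lift or tip it, do not let its brittle corners run into the fence while it is still turned, and leave the glassware and the brass press beside the board alone.

Things in the scene. Friction and masses are not known exactly. Their poses are not given: they have to be found in the camera images.
- station: fixed pale heatproof board, 340 mm (its x) by 360 mm (its y), 6 mm thick, on the bench, with the dark steel fence along its far (+x) edge. Origin: centre of its underside, on the bench; x points at the fence, y along it, z up. The fence's working face lies at x = +150 mm. Only the block stands on the board. It lies anywhere within a 45 by 180 mm area, turned up to 0.22 rad either way.
- fence: the fence, fixed to the station: a dark steel angle with an upright leg 30 mm high, 4 mm thick, 360 mm long. Origin: middle of the lower edge of its working face, on the board (station x = +150 mm, y = 0, 6 mm above the bench); axes as the station's
- block: loose dark graphite vee block, 95 mm (x) by 170 mm (y) by 50 mm high, 1.2 to 1.7 kg, on the board (underside 6 mm, top 56 mm above the bench). Five vee grooves 20 mm wide, 10 deep, cross its top along x. Origin: centre of underside. Same if turned half round. Starts 145-170 mm (middle) from the fence face, turned 45-90 deg off it, either way. Dry sliding friction 5-12 N; stops with the push.
- tube_blank: bystander: upright clear glass tube 38 mm across on a 64 mm round foot, 145 mm high, loose, beside the board; origin at the centre of its underside
- beaker: bystander: clear glass beaker 62 mm across, 85 mm high, loose, beside the board; origin at the centre of its underside
- disc_press: bystander: brass hand press (a 68 mm disc with an upright knobbed stem), 78 mm high, 0.45 kg, loose, beside the board; origin at the centre of its underside
Things that resemble listed ones, but are neither listed nor needed, are in the scene too. Leave any blue or green look-alike of the block alone.

How it is judged:
By the outcome, as a careful person would: the job done as asked, in the order asked, and still so for the second after the job is handed in, with the robot touching nothing.
It also fails if it takes over 72 s, if anything falls off the work surface, if the arm or the gripper's body presses on something with over 40 N, if the wrist force passes 120 N, or if a joint passes its speed limit or range.

## Working session

There is one attempt and no reset: what is moved stays moved. The work goes in short steps, Python scripts to look and compute and a tool call to move; the robot and the scene stay as the last step left them, time stands still between calls to the robot, and variables do not carry over. Pictures are saved under pics/ and viewed, about 8 in all and at most 12, crops included, and the job is handed in when it is done.

Besides the shell and the picture viewer there is one more tool, called after "Request:" as a command line: name --pt "numbers of a row" for each row, then --argument value for the rest. arm_command: Moves the arm, as the interface text tells. Its arguments: {"type":"object","properties":{"translation":{"type":"array","items":{"type":"array","items":{"type":"number"}}},"turn":{"type":"array","items":{"type":"number"}},"hand":{"type":"array","items":{"type":"number"}}},"required":["translation","turn","hand"]}

```bash
ls; mkdir -p pics
python3 - <<'E'
from workcell import *
import cv2
print(get_obs())
for c in ("scene","side"):
    p,d=camera(c); cv2.imwrite(f"pics/{c}0.png",p[:,:,::-1])
    print(c,camera_info(c))
    for n in ("block","station","fence","tube_blank","beaker","disc_press"):
        print(n,[(x["location"],round(x["conf"],2)) for x in spot_point(c,n)][:4])
E
```

```text
pics
{'clock': 0.0, 'joint_pos': array([ 4.21544146e-05,  2.41411095e-01,  3.71873832e-03,  1.33516744e+00,
       -2.26535327e-07,  1.57080173e+00]), 'joint_vel': array([-0.00138522, -0.00087024, -0.00055612,  0.00131334,  0.0009992 ,
       -0.00020292]), 'tau': array([ 5.50268451e-04, -3.72315860e+01,  2.52406776e+01,  1.67737965e-02,
        2.29149265e-05,  1.14679995e-05]), 'eef_pos': array([4.99349185e-01, 2.09778476e-05, 2.16411809e-01]), 'tool_rot': array([ 0.70709341,  0.7071194 , -0.00072965, -0.00072945]), 'ft_force': array([-0.95361268,  0.4971813 ,  0.51323007]), 'ft_torque': array([ 0.00850442,  0.03610317, -0.01993338]), 'grip_width': 0.08554655282303435}
scene {'mtx': array([[483.52299005,   0.        , 321.24532747],
       [  0.        , 483.52299005, 239.75725013],
       [  0.        ,   0.        ,   1.        ]]), 'dist_coeffs': array([-0.03431029,  0.        ,  0.        ,  0.        ,  0.        ]), 'world_to_cam': array([[ 0.4809908 ,  0.87671756,  0.00376344, -0.24073299],
       [ 0.75083923, -0.40970675, -0.51805485, -0.3470875 ],
       [-0.45264588,  0.
[... 414 characters left out ...]
3.76484226, 232.716195  ],
       [  0.        ,   0.        ,   1.        ]]), 'dist_coeffs': array([-0.12510771,  0.        ,  0.        ,  0.        ,  0.        ]), 'world_to_cam': array([[ 0.75833281, -0.65170624,  0.01450249, -0.38945068],
       [-0.46158751, -0.55255194, -0.69399087,  0.26411381],
       [ 0.46029156,  0.51958188, -0.71983773,  1.21633713],
       [ 0.        ,  0.        ,  0.        ,  1.        ]])}
block [([313.6, 490.9], 0.87), ([233.0, 177.1], 0.8), ([362.9, 308.7], 0.74), ([207.9, 327.2], 0.63)]
station [([209.6, 325.6], 0.64)]
fence [([184.9, 372.6], 0.63)]
tube_blank [([152.8, 272.3], 0.73)]
beaker [([280.9, 387.6], 0.91)]
disc_press [([265.1, 434.4], 0.78)]
```

View pics/scene0.png

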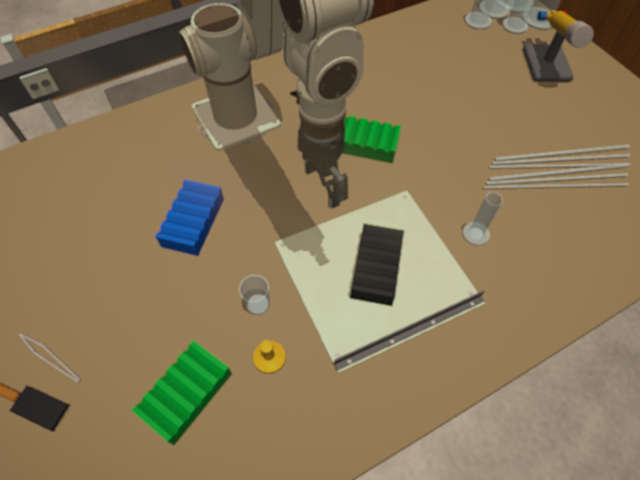

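View pics/side0.png

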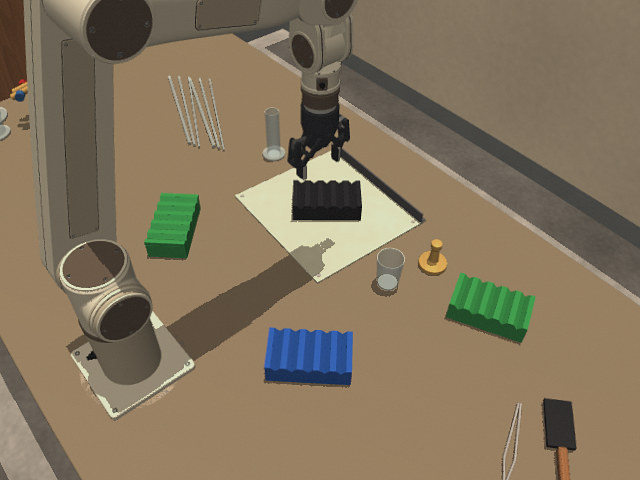

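The wanted block is the black one on the board (scene row 268, col 376). The look-alikes are blue at (218,190) and green at (139,370) and (392,182), none of them on the board. The beaker is at (294,256), the press at (355,268) and the tube at (232,478).

```bash
cat > h.py <<'E'
from workcell import *
import cv2, numpy as np
def cloud(c):
    p,d=camera(c); i=camera_info(c)
    v,u=np.mgrid[0:480,0:640]
    n=cv2.undistortPoints(np.stack([u,v],-1).reshape(-1,1,2).astype(np.float64),i["mtx"],i["dist_coeffs"]).reshape(480,640,2)
    P=np.dstack([n[...,0]*d,n[...,1]*d,d])
    T=np.linalg.inv(i["world_to_cam"]); W=P@T[:3,:3].T+T[:3,3]; W[d==0]=np.nan
    return p,W
def rect(xy):
    r=cv2.minAreaRect(xy.astype(np.float32)); return np.array(r[0]),r[1],r[2],cv2.boxPoints(r)
E
python3 - <<'E'
from h import *
np.set_printoptions(precision=4,suppress=True)
for c in("scene","side"):
    p,W=cloud(c); g=p.astype(int); z=W[...,2]; x=W[...,0];y=W[...,1]
    pale=(g.min(2)>140)&(abs(z-.006)<.006)&(x>.3)&(x<.9)&(abs(y)<.4)
    n,l,s,_=cv2.connectedComponentsWithStats(pale.astype(np.uint8)); k=1+s[1:,4].argmax(); m=l==k
    print(c,"board",s[k,4],np.median(z[m]),*rect(W[m][:,:2]))
    dark=(g.max(2)<70)&(z>.02)&(z<.065)&(x>.25)&(x<.9)&(abs(y)<.4)
    n,l,s,ce=cv2.connectedComponentsWithStats(dark.astype(np.uint8))
    for k in range(1,n):
        if s[k,4]>60:
            m=l==k; print("dark",s[k,4],ce[k],np.percentile(z[m],[2,50,98]),*rect(W[m][:,:2]))
            t=m&(z>.05); 
            if t.sum()>50: print("  top",t.sum(),*rect(W[t][:,:2]))
    for n,q in dict(scene=dict(beaker=(303,256),press=(358,270),tube=(232,478)),side=dict(beaker=(281,388),press=(265,434),tube=(153,273)))[c].items():
        print(n,W[q])
E
```

```text
scene board 14527 0.005560536553137263 [0.5926 0.0847] (0.36193183064460754, 0.3131346106529236) 86.58843231201172 [[ 0.4256 -0.0867]
 [ 0.7382 -0.1053]
 [ 0.7597  0.256 ]
 [ 0.4471  0.2746]]
dark 2954 [376.9871 264.3358] [0.0274 0.0529 0.0583] [0.6037 0.084 ] (0.08937118947505951, 0.16704607009887695) 49.58601760864258 [[ 0.5111  0.1042]
 [ 0.6383 -0.0041]
 [ 0.6962  0.0639]
 [ 0.569   0.1722]]
  top 2017 [0.6036 0.084 ] (0.08881604671478271, 0.16707222163677216) 49.72819137573242 [[ 0.5111  0.1042]
 [ 0.6386 -0.0038]
 [ 0.696   0.0639]
 [ 0.5686  0.1719]]
dark 233 [402.7511 330.2275] [0.0202 0.0264 0.0338] [0.7595 0.0696] (0.35073474049568176, 0.0031944257207214832) 86.61742401123047 [[ 0.7475 -0.1054]
 [ 0.7507 -0.1056]
 [ 0.7714  0.2446]
 [ 0.7682  0.2447]]
dark 71 [198.9296 407.6761] [0.0203 0.0279 0.0387] [ 0.7017 -0.3753] (0.002965550171211362, 0.05349808186292648) 27.447160720825195 [[ 0.6881 -0.3523]
 [ 0.7127 -0.3997]
 [ 0.7154 -0.3984]
 [ 0.6907 -0.3509]]
beaker [ 0.5781 -0.1942  0.0732]
press [ 0.6805 -0.2161  0.0296]
tube [0.6467 0.3326 0.0389]
side board 8323 0.00563687
[... 333 characters left out ...]
0.7738  0.2129]
 [ 0.7619  0.2138]]
dark 2316 [326.6079 198.7949] [0.0219 0.0512 0.0593] [0.6017 0.0831] (0.10483387112617493, 0.16936782002449036) 47.50821304321289 [[ 0.5038  0.1017]
 [ 0.6287 -0.0127]
 [ 0.6995  0.0646]
 [ 0.5746  0.179 ]]
  top 1295 [0.6013 0.0842] (0.09924115985631943, 0.16703961789608002) 49.606204986572266 [[ 0.5055  0.1006]
 [ 0.6327 -0.0077]
 [ 0.6971  0.0679]
 [ 0.5698  0.1761]]
dark 130 [192.0077 223.2462] [0.0211 0.0315 0.0463] [0.301  0.2336] (0.14412248134613037, 0.00331932888366282) 46.531585693359375 [[0.2502 0.1825]
 [0.2526 0.1802]
 [0.3518 0.2848]
 [0.3494 0.2871]]
beaker [ 0.5295 -0.2047  0.0382]
press [ 0.6631 -0.2262  0.0116]
tube [0.6199 0.3297 0.022 ]
```

```bash
cat >> h.py <<'E'
S0=np.array([.606,.083]); SA=-.060  # station centre, yaw
ex=np.array([np.cos(SA),np.sin(SA)]); ey=np.array([-ex[1],ex[0]])
def look():
    "block centre (world), long-axis yaw relative to fence dir (deg, + = ccw), its station xy, and the TCP"
    out=[]
    for c in("scene","side"):
        p,W=cloud(c); g=p.astype(int); z=W[...,2]; xy=W[...,:2]-S0
        s=np.dstack([xy@ex,xy@ey])
        m=(g.max(2)<70)&(z>.05)&(z<.0615)&(s[...,0]>-.17)&(s[...,0]<.15)&(abs(s[...,1])<.18)
        n,l,st,_=cv2.connectedComponentsWithStats(cv2.morphologyEx(m.astype(np.uint8),cv2.MORPH_CLOSE,np.ones((5,5))))
        k=1+st[1:,4].argmax(); q=W[(l==k)&m][:,:2]
        ce,sz,_,b=rect(q); e=max(b[1]-b[0],b[2]-b[1],key=np.linalg.norm)
        a=(np.degrees(np.arctan2(e[1],e[0])-SA)-90+90)%180-90
        print(c,st[k,4],"C",ce.round(4),"size",np.round(sz,3),"off deg",round(a,1),"station",((ce-S0)@ex).round(4),((ce-S0)@ey).round(4))
    o=get_obs(); print("tcp",o["eef_pos"].round(4),"t",round(o["clock"],2),"F",o["ft_force"].round(1))
E
python3 - <<'E'
import workcell
print([n for n in dir(workcell) if n[0]!='_'])
for n in dir(workcell):
    if 'tip' in n.lower(): print(n,getattr(workcell,n))
from h import *
look()
E
```

```text
['Unreachable', 'camera', 'camera_info', 'get_obs', 'job_done', 'search_frame', 'spot_point', 'tip_reach']
tip_reach 0.014
scene 2710 C [0.6031 0.0846] size [0.089 0.168] off deg 53.1 station -0.003 0.0014
side 1747 C [0.6018 0.085 ] size [0.099 0.167] off deg 53.9 station -0.0043 0.0017
tcp [0.5    0.     0.2173] t 0.9 F [-1.1 -0.1 -0.2]
```

Request:
arm_command --pt "3.65 -0.15 2" --pt "7.3 -0.3 4" --pt "7.3 -0.3 6" --pt "7.3 -0.3 6" --pt "7.3 -0.3 6" --turn '[0,0,0,0,0]' --hand '[1,1,1,1,1]'

```text
clock: 1.32
eef_pos: [0.496, 0.073, 0.1566]
tool_rot: [0.707, 0.707, -0.001, -0.001]
ft_force: [0.2, 0.3, 0.3]
grip_width: 0.0258
```

Request:
arm_command --pt "0 0 4" --pt "0 0 8" --pt "0 0 11" --pt "0 0 12.1" --pt "0 0 12.1" --turn '[0,0,0,0,0]' --hand '[1,1,1,1,1]'

```text
clock: 1.73
eef_pos: [0.4954, 0.0716, 0.0345]
tool_rot: [0.708, 0.706, -0.002, -0.001]
ft_force: [-0.2, -0.4, 0.9]
grip_width: -0.0002
```

Run:
```python
from h import *
look(); a=camera("scene")[0][150:350,230:490]; b=camera("side")[0][80:280,200:460]
cv2.imwrite("pics/c1.png",cv2.resize(np.hstack([a,b])[:,:,::-1],None,fx=1.5,fy=1.5))
```

```text
scene 2700 C [0.6024 0.085 ] size [0.089 0.168] off deg 53.2 station -0.0037 0.0017
side 1263 C [0.6112 0.0748] size [0.1  0.14] off deg 54.1 station 0.0057 -0.0079
tcp [0.4984 0.0723 0.0376] t 1.83 F [ 0.2 -0.5 -0. ]
```

View pics/c1.png

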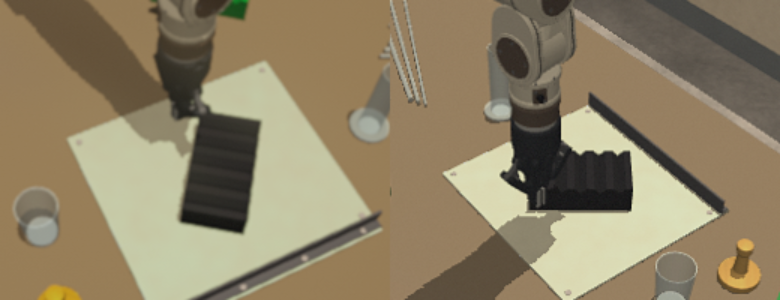

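The closed fingertip (crop ~(190,105)) stands beside the near end of the block on its robot-side long face, clear of everything else.

Request:
arm_command --pt "0.7 0.6 0" --pt "1.2 1.0 0" --pt "1.7 1.4 0" --pt "2.2 1.8 0" --pt "2.6 2.2 0" --turn '[0,0,0,0,0]' --hand '[1,1,1,1,1]'

```text
clock: 2.35
eef_pos: [0.517, 0.0974, 0.0368]
tool_rot: [0.707, 0.707, -0.003, 0.0]
ft_force: [-5.7, -5.8, 4.9]
grip_width: -0.0002
```

```bash
python3 -c "from h import *; look()"
```

```text
scene 2653 C [0.6013 0.0844] size [0.099 0.169] off deg 48.5 station -0.0048 0.0011
side 1406 C [0.6033 0.0777] size [0.113 0.153] off deg 49.2 station -0.0024 -0.0054
tcp [0.5183 0.0985 0.0367] t 2.45 F [-3.4 -3.6  4.5]
```

Request:
arm_command --pt "0.4 0.4 0" --pt "0.7 0.8 0" --pt "1.0 1.2 0" --pt "1.3 1.6 0" --pt "1.5 1.9 0" --turn '[0,0,0,0,0]' --hand '[1,1,1,1,1]'

```text
clock: 2.87
eef_pos: [0.5331, 0.1136, 0.0357]
tool_rot: [0.707, 0.707, -0.004, -0.003]
ft_force: [-12.6, -2.5, 8.8]
grip_width: 0.0004
```

```bash
python3 -c "from h import *; look()"
```

```text
scene 2688 C [0.6136 0.0913] size [0.095 0.167] off deg 41.1 station 0.0071 0.0087
side 1447 C [0.6103 0.0849] size [0.112 0.161] off deg 40.1 station 0.0042 0.0022
tcp [0.5338 0.114  0.0357] t 2.97 F [-9.7 -2.1  6.3]
```

Request:
arm_command --pt "-0.6 -0.8 0" --pt "-0.6 -0.8 -4" --pt "-0.6 -0.8 -7" --pt "-1 3 -7" --pt "-1.5 7 -7" --turn '[0,0,0,0,0]' --hand '[1,1,1,1,1]'

```text
clock: 3.38
eef_pos: [0.61, 0.1007, 0.1108]
tool_rot: [0.706, 0.708, 0.003, 0.002]
ft_force: [0.4, 0.4, -0.6]
grip_width: 0.0002
```

Request:
arm_command --pt "-0.6 3.6 0" --pt "-1.2 7.3 0" --pt "-1.9 11 0" --pt "-1.9 11 0" --pt "-1.9 11 0" --turn '[0,0,0,0,0]' --hand '[1,1,1,1,1]'

```text
clock: 3.8
eef_pos: [0.7194, 0.0801, 0.1031]
tool_rot: [0.707, 0.707, -0.001, -0.001]
ft_force: [-0.3, -0.4, 0.5]
grip_width: 0.0002
```

```bash
python3 -c "from h import *; look()"
```

```text
scene 2434 C [0.6145 0.0929] size [0.093 0.167] off deg 39.4 station 0.0079 0.0104
side 1739 C [0.6116 0.0914] size [0.101 0.168] off deg 38.7 station 0.0051 0.0087
tcp [0.7174 0.0807 0.1056] t 3.9 F [ 0.6 -0.8  0.5]
```

Request:
arm_command --pt "0 0 3" --pt "0 0 5.5" --pt "0 0 7" --pt "0 0 7" --pt "0 0 7" --turn '[0,0,0,0,0]' --hand '[1,1,1,1,1]'

```text
clock: 4.32
eef_pos: [0.7164, 0.0806, 0.037]
tool_rot: [0.707, 0.707, -0.001, -0.0]
ft_force: [0.1, -0.1, -0.7]
grip_width: 0.0002
```

Run:
```python
from h import *
look(); a=camera("scene")[0][150:370,230:490]; b=camera("side")[0][80:300,200:460]
cv2.imwrite("pics/c2.png",cv2.resize(np.hstack([a,b])[:,:,::-1],None,fx=1.5,fy=1.5))
```

```text
scene 2306 C [0.6144 0.0929] size [0.094 0.167] off deg 39.1 station 0.0078 0.0104
side 1732 C [0.6128 0.0925] size [0.101 0.168] off deg 38.8 station 0.0062 0.0099
tcp [0.7188 0.0806 0.0393] t 4.42 F [0.8 0.5 0.3]
```

View pics/c2.png

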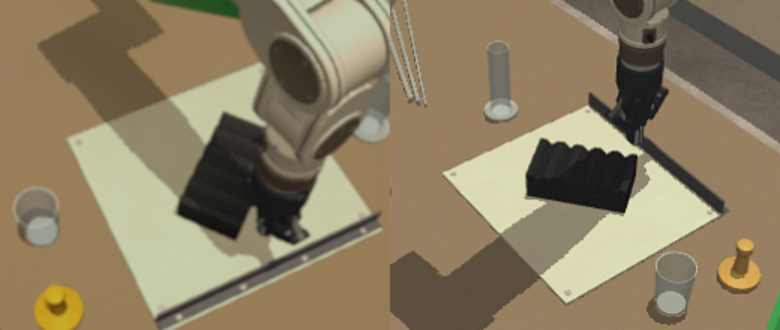

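The tip is between the block's far corner and the fence, touching neither. Now I'll push that end back toward the robot.

Request:
arm_command --pt "-0.5 -0.7 0" --pt "-0.8 -1.2 0" --pt "-1.1 -1.6 0" --pt "-1.4 -2.0 0" --pt "-1.6 -2.4 0" --turn '[0,0,0,0,0]' --hand '[1,1,1,1,1]'

```text
clock: 4.93
eef_pos: [0.6965, 0.0637, 0.0378]
tool_rot: [0.707, 0.707, 0.002, 0.002]
ft_force: [6.4, -0.1, -0.2]
grip_width: -0.0001
```

```bash
python3 -c "from h import *; look()"
```

```text
scene 1585 C [0.6129 0.0927] size [0.097 0.168] off deg 35.9 station 0.0063 0.0101
side 1781 C [0.6096 0.0915] size [0.105 0.169] off deg 35.1 station 0.003 0.0087
tcp [0.6957 0.0633 0.0377] t 5.03 F [ 4.4 -1.  -0.8]
```

Request:
arm_command --pt "-0.2 -0.5 0" --pt "-0.5 -0.9 0" --pt "-0.7 -1.3 0" --pt "-0.9 -1.7 0" --pt "-1.1 -2.1 0" --turn '[0,0,0,0,0]' --hand '[1,1,1,1,1]'

```text
clock: 5.45
eef_pos: [0.6758, 0.0523, 0.0377]
tool_rot: [0.707, 0.707, 0.002, 0.003]
ft_force: [7.4, -1.7, 0.8]
grip_width: 0.0002
```

```bash
python3 -c "from h import *; look()"
```

```text
scene 1047 C [0.5895 0.0435] size [0.082 0.155] off deg 65.2 station -0.0141 -0.0404
side 1810 C [0.5954 0.0909] size [0.107 0.172] off deg 29.2 station -0.011 0.0073
tcp [0.6749 0.052  0.0376] t 5.55 F [ 4.2 -1.7 -0.2]
```

Request:
arm_command --pt "-0.2 -0.4 0" --pt "-0.4 -0.8 0" --pt "-0.6 -1.2 0" --pt "-0.8 -1.6 0" --pt "-0.8 -2.0 0" --turn '[0,0,0,0,0]' --hand '[1,1,1,1,1]'

```text
clock: 5.97
eef_pos: [0.6557, 0.0436, 0.0376]
tool_rot: [0.707, 0.707, 0.001, 0.003]
ft_force: [6.8, -3.1, -0.4]
grip_width: 0.0001
```

Request:
arm_command --pt "0.4 0.8 0" --pt "0.4 0.8 -4" --pt "0.4 0.8 -7" --pt "4 0.8 -7" --pt "7 0.8 -7" --turn '[0,0,0,0,0]' --hand '[1,1,1,1,1]'

```text
clock: 6.38
eef_pos: [0.6624, 0.1146, 0.1094]
tool_rot: [0.708, 0.706, 0.002, 0.001]
ft_force: [-0.1, 0.4, -0.9]
grip_width: 0.0004
```

Request:
arm_command --pt "1 -4 -3" --pt "2 -8 -3" --pt "2 -12 -3" --pt "2 -16 -3" --pt "2 -16 -3" --turn '[0,0,0,0,0]' --hand '[1,1,1,1,1]'

```text
clock: 6.8
eef_pos: [0.4885, 0.1334, 0.1332]
tool_rot: [0.706, 0.708, -0.007, -0.004]
ft_force: [-1.5, 0.1, -1.4]
grip_width: 0.0002
```

```bash
python3 -c "from h import *; look()"
```

```text
scene 2694 C [0.5854 0.0917] size [0.093 0.166] off deg 18.8 station -0.0211 0.0074
side 1778 C [0.581  0.0922] size [0.098 0.172] off deg 18.2 station -0.0255 0.0077
tcp [0.4976 0.1347 0.136 ] t 6.9 F [ 0.4 -0.7  0.6]
```

Request:
arm_command --pt "0 -0.2 4" --pt "0 -0.2 8" --pt "0 -0.2 9.8" --pt "0 -0.2 9.8" --pt "0 -0.2 9.8" --turn '[0,0,0,0,0]' --hand '[1,1,1,1,1]'

```text
clock: 7.32
eef_pos: [0.4997, 0.1348, 0.0377]
tool_rot: [0.707, 0.707, -0.001, -0.0]
ft_force: [0.6, 0.6, 0.7]
grip_width: -0.0002
```

Request:
arm_command --pt "0.2 0.7 0" --pt "0.4 1.3 0" --pt "0.5 1.9 0" --pt "0.6 2.5 0" --pt "0.7 3.1 0" --turn '[0,0,0,0,0]' --hand '[1,1,1,1,1]'

```text
clock: 7.73
eef_pos: [0.5237, 0.1424, 0.0393]
tool_rot: [0.707, 0.707, -0.004, -0.005]
ft_force: [-21.1, 1.6, 17.7]
grip_width: 0.0001
```

```bash
python3 -c "from h import *; look()"
```

```text
scene 2699 C [0.5889 0.092 ] size [0.095 0.166] off deg 17.3 station -0.0176 0.008
side 1651 C [0.5877 0.0913] size [0.1   0.169] off deg 16.3 station -0.0188 0.0072
tcp [0.526  0.1431 0.0395] t 7.83 F [-14.1   1.7  11.1]
```

Run:
```python
from h import *
print(get_obs()["ft_force"].round(1),get_obs()["ft_torque"].round(2))
b=camera("side")[0][100:260,230:420]; w=camera("wrist")[0]
b=cv2.resize(b,(570,480),interpolation=cv2.INTER_CUBIC); w=cv2.resize(w,(320,240))
o=np.zeros((480,890,3),np.uint8); o[:,:570]=b; o[:240,570:]=w
cv2.imwrite("pics/c3.png",cv2.resize(o[:,:,::-1],(800,431)))
```

```text
[-14.1   1.7  11.1] [ 0.41  3.   -0.05]
```

View pics/c3.png

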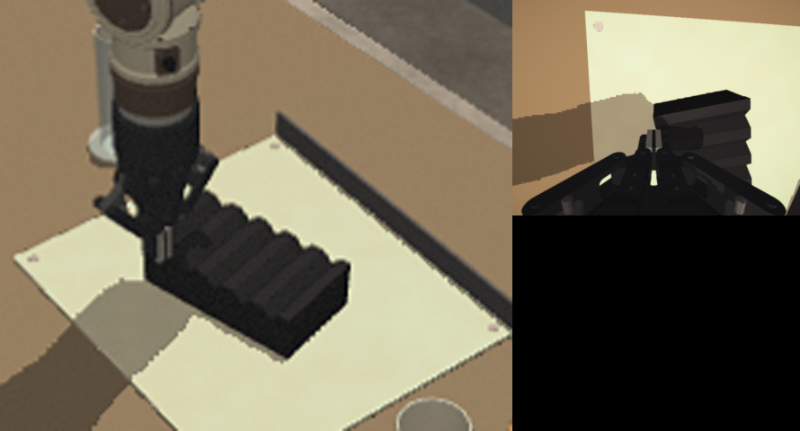

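The fingertip is at the near end's robot-side face. The knuckle of the closed fingers overhangs the block's top and presses on it, which explains the upward force. I'll back off, turn the tool so the jaws run along the face, and push from a bit higher.

Request:
arm_command --pt "-0.2 -1.0 0" --pt "-0.4 -2.2 0" --pt "-0.4 -2.5 -3" --pt "-0.4 -2.5 -6" --pt "-0.4 -2.5 -6" --turn '[0,0,0,0.12,0.24]' --hand '[1,1,1,1,1]'

```text
clock: 8.35
eef_pos: [0.5104, 0.1395, 0.1056]
tool_rot: [0.788, 0.615, 0.006, 0.003]
ft_force: [1.7, -0.3, 0.6]
grip_width: -0.0002
```

```bash
python3 -c "from h import *; look(); print(get_obs()['joint_pos'])"
```

```text
scene 2720 C [0.5901 0.0915] size [0.095 0.167] off deg 15.4 station -0.0164 0.0076
side 1785 C [0.5884 0.091 ] size [0.098 0.172] off deg 14.8 station -0.018 0.007
tcp [0.508  0.1388 0.1015] t 8.45 F [ 1.6 -0.5 -1. ]
[ 2.66767663e-01  3.65816598e-01 -1.35078861e-01  1.06266412e+00
 -2.62149171e-05  2.07724135e+00]
```

Request:
arm_command --pt "0 0 0" --pt "0 0 0" --pt "0 0 0" --pt "0 0 0" --pt "0 0 0" --turn '[-0.12,-0.24,-0.36,-0.48,-0.6]' --hand '[1,1,1,1,1]'

```text
clock: 8.87
eef_pos: [0.5051, 0.138, 0.0979]
tool_rot: [0.565, 0.825, -0.0, -0.0]
ft_force: [-0.1, -0.3, 0.2]
grip_width: -0.0002
```

Request:
arm_command --pt "0 0 0" --pt "0 0 0" --pt "0 0 0" --pt "0 0 0" --pt "0 0 0" --turn '[-0.12,-0.24,-0.36,-0.48,-0.6]' --hand '[1,1,1,1,1]'

```text
clock: 9.28
eef_pos: [0.5051, 0.138, 0.0979]
tool_rot: [0.296, 0.955, -0.0, -0.0]
ft_force: [-0.9, -0.2, 0.7]
grip_width: -0.0
```

Request:
arm_command --pt "0 0 0" --pt "0 0 0" --pt "0 0 0" --pt "0 0 0" --pt "0 0 0" --turn '[-0.12,-0.24,-0.36,-0.48,-0.55]' --hand '[1,1,1,1,1]'

```text
clock: 9.7
eef_pos: [0.5051, 0.138, 0.0978]
tool_rot: [0.026, 1.0, -0.0, -0.0]
ft_force: [-0.0, 1.0, 0.4]
grip_width: -0.0
```

Run:
```python
from h import *
from scipy.spatial.transform import Rotation as R
look(); o=get_obs(); print(R.from_quat(o["tool_rot"]).as_matrix().round(3),o["joint_pos"].round(2))
```

```text
scene 2710 C [0.5911 0.0922] size [0.092 0.168] off deg 15.5 station -0.0154 0.0083
side 1778 C [0.5882 0.0918] size [0.1   0.171] off deg 15.7 station -0.0183 0.0077
tcp [0.5051 0.138  0.0979] t 9.8 F [ 0.7  0.2 -0. ]
[[-0.998  0.058 -0.001]
 [ 0.058  0.998 -0.   ]
 [ 0.001 -0.    -1.   ]] [ 0.27  0.37 -0.14  1.06 -0.    0.33]
```

Request:
arm_command --pt "0 1.2 2" --pt "0 1.2 4.5" --pt "0 1.2 5.3" --pt "-0.5 1.2 5.3" --pt "-1.0 1.2 5.3" --turn '[0,0,0,0,0]' --hand '[1,1,1,1,1]'

```text
clock: 10.22
eef_pos: [0.5156, 0.1491, 0.0451]
tool_rot: [0.03, 1.0, -0.0, -0.001]
ft_force: [1.3, -0.6, 1.2]
grip_width: 0.0005
```

Request:
arm_command --pt "-0.5 0 0" --pt "-1.0 0 0" --pt "-1.5 0 0" --pt "-2.0 0 0" --pt "-2.4 0 0" --turn '[0,0,0,0,0]' --hand '[1,1,1,1,1]'

```text
clock: 10.63
eef_pos: [0.5409, 0.1479, 0.0459]
tool_rot: [0.031, 1.0, 0.0, 0.001]
ft_force: [0.2, 0.6, 0.2]
grip_width: 0.0001
```

```bash
python3 -c "from h import *; look()"
```

```text
scene 2695 C [0.5903 0.093 ] size [0.094 0.17 ] off deg 15.4 station -0.0162 0.009
side 1640 C [0.5885 0.0916] size [0.1   0.171] off deg 14.4 station -0.018 0.0076
tcp [0.5407 0.1479 0.0456] t 10.73 F [-0.3  0.2 -0.3]
```

Run:
```python
from h import *
b=camera("side")[0][110:270,230:420]; w=camera("wrist")[0]; s=camera("scene")[0][170:330,300:490]
cv2.imwrite("pics/c4.png",np.vstack([np.hstack([cv2.resize(i,(399,336),interpolation=cv2.INTER_CUBIC) for i in(s,b)]),np.hstack([cv2.resize(w,(352,264)),np.zeros((264,446,3),np.uint8)])])[:,:,::-1])
```

```text
(no output)
```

View pics/c4.png

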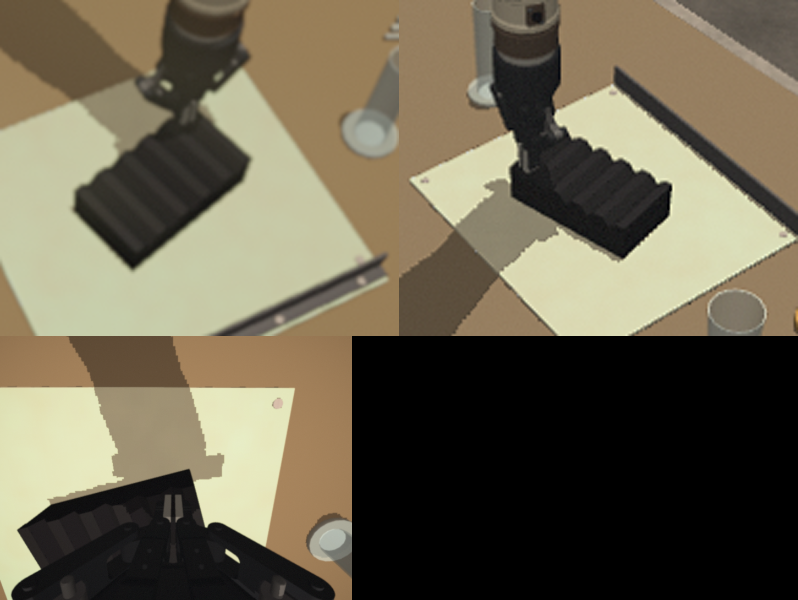

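The finger appears to be over the block's end groove rather than beside it, so the tip must be higher than I computed. I'll back out and measure the true tip height.

Request:
arm_command --pt "1.0 0 -0.5" --pt "2.5 0 -1" --pt "5 0 -1" --pt "5 0 -1" --pt "5 0 -1" --turn '[0,0,0,0,0]' --hand '[1,1,1,1,1]'

```text
clock: 11.3
eef_pos: [0.4877, 0.1509, 0.0556]
tool_rot: [0.03, 1.0, -0.0, -0.001]
ft_force: [0.9, -0.6, 0.0]
grip_width: -0.0002
```

Run:
```python
from h import *
look(); e=get_obs()["eef_pos"]
for c in("side","scene"):
    p,W=cloud(c); r=W-e
    m=(abs(r[...,0])<.04)&(abs(r[...,1])<.045)&(W[...,2]>.012)&(r[...,2]<.05)
    n,l,s,_=cv2.connectedComponentsWithStats(m.astype(np.uint8)); k=1+s[1:,4].argmax(); q=W[l==k]
    print(c,len(q),np.percentile(q[:,2],[0,1,3,10]).round(4))
    for a in np.arange(.012,.1,.008):
        t=q[(q[:,2]>=a)&(q[:,2]<a+.008)]
        if len(t)>3: print(round(a,3),len(t),(t[:,:2].min(0)-e[:2]).round(3),(t[:,:2].max(0)-e[:2]).round(3))
```

```text
scene 2694 C [0.5908 0.0915] size [0.092 0.167] off deg 15.3 station -0.0157 0.0076
side 1790 C [0.5879 0.0912] size [0.098 0.172] off deg 15.0 station -0.0186 0.0071
tcp [0.4901 0.1512 0.0559] t 11.4 F [ 0.2 -0.3  0.8]
side 96 [0.0689 0.0695 0.0726 0.0766]
0.068 10 [-0.01  -0.009] [-0.002  0.007]
0.076 20 [-0.011 -0.015] [0.006 0.009]
0.084 29 [-0.013 -0.015] [0.008 0.008]
0.092 21 [-0.014 -0.015] [0.004 0.008]
scene 90 [0.0668 0.0712 0.0746 0.077 ]
0.068 7 [ 0.006 -0.009] [0.011 0.006]
0.076 21 [-0.008 -0.013] [0.012 0.014]
0.084 24 [-0.004 -0.014] [0.012 0.013]
0.092 25 [ 0.001 -0.015] [0.012 0.014]
```

Run:
```python
from h import *
i=camera_info("side")
for z in(.0255,.0395,.0535): 
    T=i["world_to_cam"]; q=cv2.projectPoints(np.array([[.526,.143,z]]),cv2.Rodrigues(T[:3,:3])[0],T[:3,3],i["mtx"],i["dist_coeffs"])[0].ravel()
    print(z,q.round(1))
p=camera("side")[0]; e=get_obs()["eef_pos"]
for dz in(-.014,0,.014):
    q=cv2.projectPoints((e+[0,0,dz])[None],cv2.Rodrigues(T[:3,:3])[0],T[:3,3],i["mtx"],i["dist_coeffs"])[0].ravel(); print(q.round(1))
    c=(int(round(q[0])),int(round(q[1])))
    p=p.copy(); p[c[1],c[0]]=(255,0,0)
cv2.imwrite("pics/c5.png",cv2.resize(p[140:240,220:320,::-1],(600,600),interpolation=cv2.INTER_NEAREST))
```

```text
0.0255 [288.4 202.7]
0.0395 [288.3 198.6]
0.0535 [288.1 194.4]
[275.  202.5]
[274.8 198.3]
[274.5 194.1]
```

View pics/c5.png

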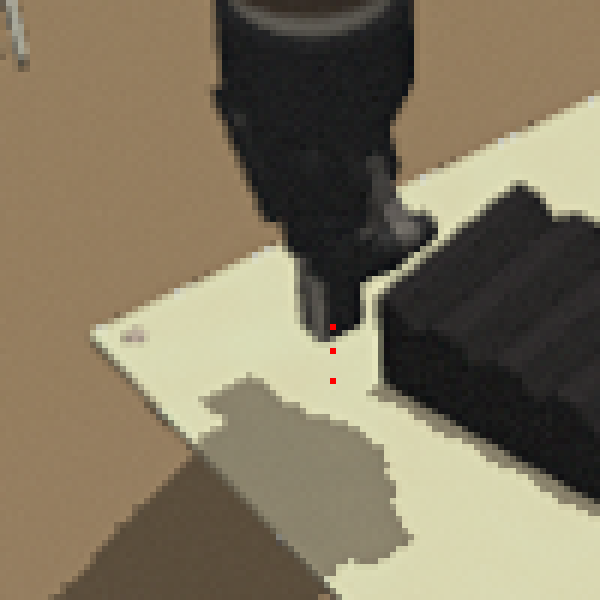

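The fingertips end about 10 mm above the reported TCP instead of 14 mm below it (crop tip at (325,338), TCP dot at (333,351)). I'll offset for that by working with the TCP at about z = 0.017, which puts the tip near 0.028.

Request:
arm_command --pt "0 0 2" --pt "0 0 3.6" --pt "0 0 3.8" --pt "-0.8 0 3.8" --pt "-1.6 0 3.8" --turn '[0,0,0,0,0]' --hand '[1,1,1,1,1]'

```text
clock: 11.97
eef_pos: [0.5067, 0.15, 0.0177]
tool_rot: [0.03, 1.0, 0.0, 0.0]
ft_force: [0.1, 0.8, -0.2]
grip_width: 0.0003
```

Request:
arm_command --pt "-0.5 0 0" --pt "-1.0 0 0" --pt "-1.4 0 0" --pt "-1.8 0 0" --pt "-2.2 0 0" --turn '[0,0,0,0,0]' --hand '[1,1,1,1,1]'

```text
clock: 12.38
eef_pos: [0.5237, 0.1498, 0.0172]
tool_rot: [0.03, 1.0, 0.001, -0.004]
ft_force: [-9.1, 5.0, 4.8]
grip_width: 0.0002
```

```bash
python3 -c "from h import *; look()"
```

```text
scene 2788 C [0.5874 0.0892] size [0.109 0.167] off deg 12.6 station -0.0189 0.005
side 1652 C [0.5869 0.0867] size [0.118 0.174] off deg 14.7 station -0.0193 0.0026
tcp [0.5254 0.1498 0.0172] t 12.48 F [-5.7  4.8  2.2]
```

Request:
arm_command --pt "-0.4 0 0" --pt "-0.8 0 0" --pt "-1.2 0 0" --pt "-1.5 0 0" --pt "-1.7 0 0" --turn '[0,0,0,0,0]' --hand '[1,1,1,1,1]'

```text
clock: 12.9
eef_pos: [0.542, 0.1493, 0.0172]
tool_rot: [0.029, 1.0, 0.002, -0.003]
ft_force: [-7.7, 4.7, 2.9]
grip_width: -0.0
```

```bash
python3 -c "from h import *; look()"
```

```text
scene 2862 C [0.5989 0.0837] size [0.107 0.167] off deg 6.2 station -0.0071 0.0003
side 1675 C [0.6004 0.0831] size [0.116 0.174] off deg 12.0 station -0.0056 -0.0003
tcp [0.5424 0.1493 0.0171] t 13.0 F [-6.   4.4  1.1]
```

Request:
arm_command --pt "1 0 0" --pt "2 0 0" --pt "3.5 0 -3" --pt "5 0 -6" --pt "5 0 -6" --turn '[0,0,0,0,0]' --hand '[1,1,1,0,0]'

```text
clock: 13.42
eef_pos: [0.4965, 0.1517, 0.0829]
tool_rot: [0.03, 1.0, 0.001, 0.004]
ft_force: [0.4, -0.5, 0.9]
grip_width: 0.0233
```

```bash
python3 -c "from h import *; look()"
```

```text
scene 2782 C [0.6065 0.0843] size [0.093 0.167] off deg 6.3 station 0.0004 0.0013
side 1736 C [0.6037 0.0838] size [0.099 0.173] off deg 6.1 station -0.0023 0.0006
tcp [0.4966 0.1512 0.0796] t 13.52 F [-0.6  0.2  0.1]
```

Request:
arm_command --pt "0.5 -2 0" --pt "0.5 -4.5 2" --pt "0.5 -4.5 4" --pt "0.5 -4.5 4" --pt "0.5 -4.5 4" --turn '[0,0,0,0,0]' --hand '[0,0,0,0,0]'

```text
clock: 13.93
eef_pos: [0.486, 0.1055, 0.0359]
tool_rot: [0.031, 1.0, -0.0, -0.002]
ft_force: [-1.1, -0.0, 0.2]
grip_width: 0.0853
```

Run:
```python
from h import *
look(); e=get_obs()["eef_pos"]; print(get_obs()["grip_width"], (e[:2]-S0)@ex,(e[:2]-S0)@ey)
for c in("side","scene"):
    p,W=cloud(c); r=W-e
    m=(abs(r[...,0])<.035)&(abs(r[...,1])<.075)&(W[...,2]>.014)&(r[...,2]<.05)
    n,l,s,_=cv2.connectedComponentsWithStats(m.astype(np.uint8))
    for k in range(1,n):
        if s[k,4]<15: continue
        q=W[l==k]; t=q[q[:,2]<np.percentile(q[:,2],15)+.003]-e
        print(c,len(q),np.percentile(q[:,2],[0,2,5]).round(4),"low part rel",t[:,:2].min(0).round(3),t[:,:2].max(0).round(3))
p=camera("side")[0]; cv2.imwrite("pics/c6.png",cv2.resize(p[100:240,220:400,::-1],(720,560)))
```

```text
scene 2764 C [0.6063 0.084 ] size [0.093 0.167] off deg 6.4 station 0.0002 0.001
side 1647 C [0.6021 0.0836] size [0.097 0.172] off deg 6.1 station -0.0039 0.0004
tcp [0.4879 0.1065 0.0377] t 14.03 F [ 0.6 -0.7  0.2]
0.08541907208028718 -0.11929440549012255 0.01632811172620596
side 60 [0.0626 0.0644 0.0647] low part rel [-0.007  0.042] [0.016 0.05 ]
side 51 [0.0658 0.0658 0.068 ] low part rel [-0.015 -0.056] [ 0.006 -0.038]
scene 48 [0.063  0.065  0.0668] low part rel [-0.004  0.043] [0.013 0.049]
scene 39 [0.0655 0.0659 0.068 ] low part rel [-0.007 -0.054] [ 0.009 -0.043]
```

View pics/c6.png

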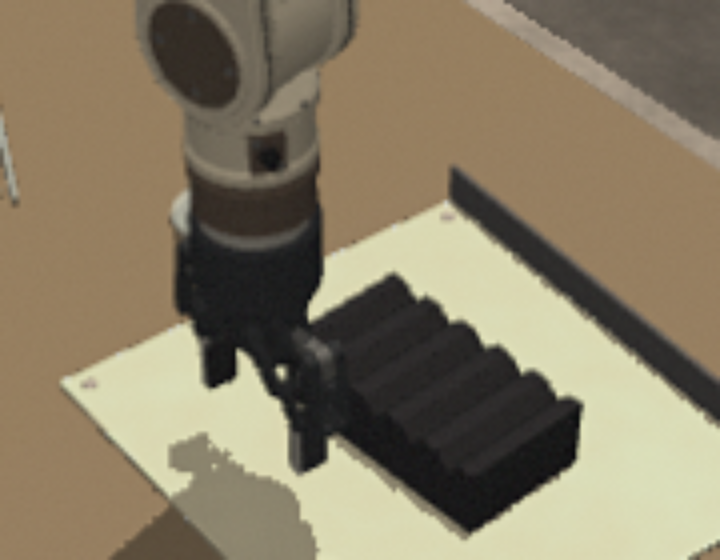

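Request:
arm_command --pt "0 0 2" --pt "0 0 3.5" --pt "-1.2 0 3.5" --pt "-2.5 0 3.5" --pt "-3.8 0 3.5" --turn '[0,0,0,0,0]' --hand '[0,0,0,0,0]'

```text
clock: 14.6
eef_pos: [0.5256, 0.1043, 0.0027]
tool_rot: [0.03, 1.0, 0.0, 0.0]
ft_force: [0.0, -0.3, 0.1]
grip_width: 0.0852
```

Request:
arm_command --pt "-0.5 0 0" --pt "-1.0 0 0" --pt "-1.4 0 0" --pt "-1.8 0 0" --pt "-2.1 0 0" --turn '[0,0,0,0,0]' --hand '[0,0,0,0,0]'

```text
clock: 15.02
eef_pos: [0.5407, 0.1034, 0.002]
tool_rot: [0.029, 1.0, 0.001, -0.005]
ft_force: [-14.2, 1.8, 12.2]
grip_width: 0.0854
```

```bash
python3 -c "from h import *; look()"
```

```text
scene 2849 C [0.5996 0.0833] size [0.11  0.168] off deg 7.8 station -0.0064 -0.0001
side 1112 C [0.6037 0.079 ] size [0.099 0.162] off deg 5.9 station -0.002 -0.0042
tcp [0.5412 0.1035 0.0019] t 15.12 F [-9.5  2.2  7.3]
```

Request:
arm_command --pt "-0.3 0 -0.1" --pt "-0.6 0 -0.2" --pt "-0.9 0 -0.2" --pt "-1.1 0 -0.2" --pt "-1.1 0 -0.2" --turn '[0,0,0,0,0]' --hand '[0,0,0,0,0]'

```text
clock: 15.53
eef_pos: [0.5537, 0.1029, 0.0032]
tool_rot: [0.029, 1.0, 0.001, -0.003]
ft_force: [-3.7, 3.5, -0.5]
grip_width: 0.0856
```

Run:
```python
from h import *
look()
p=camera("side")[0]; s=camera("scene")[0]
cv2.imwrite("pics/c7.png",np.hstack([cv2.resize(p[110:230,250:400,::-1],(400,320)),cv2.resize(s[190:340,290:470,::-1],(384,320))]))
```

```text
scene 2924 C [0.6044 0.0819] size [0.166 0.112] off deg 1.1 station -0.0016 -0.0012
side 1107 C [0.6014 0.0793] size [0.166 0.117] off deg 1.8 station -0.0044 -0.004
tcp [0.5537 0.1029 0.0032] t 15.63 F [-3.6  4.1 -1.5]
```

View pics/c7.png

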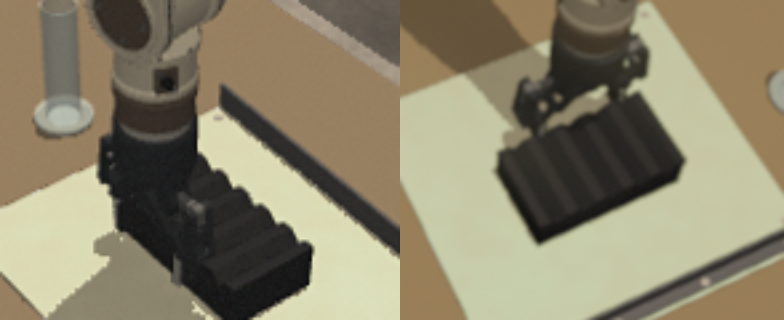

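Both fingertips are on the long side, which is nearly parallel to the fence. I'll push a few mm more, back off, and verify it is square before crossing the board.

Request:
arm_command --pt "-0.3 0 0" --pt "-0.6 0 0" --pt "-0.6 0 0" --pt "0.5 0 0" --pt "4.0 0 0" --turn '[0,0,0,0,0]' --hand '[0,0,0,0,0]'

```text
clock: 16.15
eef_pos: [0.5216, 0.1046, 0.005]
tool_rot: [0.031, 1.0, 0.001, 0.003]
ft_force: [1.0, 0.7, 0.6]
grip_width: 0.0852
```

Run:
```python
from h import *
look()
# fence direction & board check
for c in("scene","side"):
    p,W=cloud(c); g=p.max(2); s=np.dstack([(W[...,:2]-S0)@ex,(W[...,:2]-S0)@ey])
    m=(g<80)&(W[...,2]>.025)&(W[...,2]<.04)&(s[...,0]>.14)&(s[...,0]<.16)&(abs(s[...,1])<.18)
    q=s[m]; print(c,"fence station line slope deg",np.degrees(np.polyfit(q[:,1],q[:,0],1)[0]).round(2),"x0",np.median(q[:,0]).round(4),np.percentile(q[:,0],5).round(4))
```

```text
scene 2818 C [0.6167 0.0808] size [0.168 0.093] off deg 0.4 station 0.0109 -0.0016
side 1684 C [0.6144 0.0809] size [0.173 0.099] off deg -0.8 station 0.0086 -0.0016
tcp [0.5079 0.1032 0.0021] t 16.25 F [-0.5 -0.3 -0.7]
scene fence station line slope deg 0.06 x0 0.1544 0.1536
side fence station line slope deg 0.13 x0 0.1518 0.1487
```

Square to within 1°, with the centre about 14 mm from its start. Pushing across now.

Request:
arm_command --pt "-1 -0.7 -0.1" --pt "-2.5 -1.4 -0.2" --pt "-4.0 -1.4 -0.2" --pt "-4.6 -1.4 -0.2" --pt "-5.1 -1.4 -0.2" --turn '[0,0,0,0,0]' --hand '[0,0,0,0,0]'

```text
clock: 16.77
eef_pos: [0.5632, 0.0864, 0.0062]
tool_rot: [0.031, 1.0, 0.0, -0.005]
ft_force: [-19.5, 0.6, 13.5]
grip_width: 0.0852
```

Request:
arm_command --pt "-0.6 0 0" --pt "-1.2 0 0" --pt "-1.8 0 0" --pt "-2.4 0 0" --pt "-3.0 0 0" --turn '[0,0,0,0,0]' --hand '[0,0,0,0,0]'

```text
clock: 17.18
eef_pos: [0.5925, 0.0849, 0.006]
tool_rot: [0.03, 1.0, -0.0, -0.005]
ft_force: [-14.3, 0.6, 10.0]
grip_width: 0.0856
```

Request:
arm_command --pt "-0.6 0 0" --pt "-1.2 0 0" --pt "-1.8 0 0" --pt "-2.4 0 0" --pt "-3.0 0 0" --turn '[0,0,0,0,0]' --hand '[0,0,0,0,0]'

```text
clock: 17.6
eef_pos: [0.6227, 0.0831, 0.006]
tool_rot: [0.03, 1.0, -0.0, -0.005]
ft_force: [-15.3, 0.8, 9.3]
grip_width: 0.0853
```

```bash
python3 -c "from h import *; look()"
```

```text
scene 3202 C [0.6765 0.0776] size [0.168 0.106] off deg 0.4 station 0.0707 -0.0011
side 863 C [0.6722 0.0607] size [0.142 0.123] off deg 1.4 station 0.0674 -0.0183
tcp [0.6252 0.083  0.006 ] t 17.7 F [-8.9  0.2  4.1]
```

Request:
arm_command --pt "-0.5 0 0" --pt "-1.0 0 0" --pt "-1.5 0 0" --pt "-1.8 0 0" --pt "-2.0 0 0" --turn '[0,0,0,0,0]' --hand '[0,0,0,0,0]'

```text
clock: 18.12
eef_pos: [0.6434, 0.0818, 0.0059]
tool_rot: [0.03, 1.0, -0.0, -0.004]
ft_force: [-15.3, -0.2, 9.0]
grip_width: 0.0853
```

Request:
arm_command --pt "-0.1 0 0" --pt "-0.2 0 0" --pt "-0.3 0 0" --pt "-0.4 0 0" --pt "-0.5 0 0" --turn '[0,0,0,0,0]' --hand '[0,0,0,0,0]'

```text
clock: 18.53
eef_pos: [0.6479, 0.0816, 0.0059]
tool_rot: [0.03, 1.0, 0.0, -0.005]
ft_force: [-14.0, 1.5, 8.6]
grip_width: 0.0855
```

```bash
python3 -c "from h import *; look()"
```

```text
scene 3296 C [0.7014 0.0763] size [0.168 0.107] off deg 0.4 station 0.0956 -0.001
side 796 C [0.694 0.06 ] size [0.142 0.121] off deg -0.5 station 0.0892 -0.0177
tcp [0.6482 0.0816 0.0059] t 18.63 F [-13.3   1.    7.7]
```

Request:
arm_command --pt "-0.1 0 0" --pt "-0.2 0 0" --pt "-0.2 0 0" --turn '[0,0,0]' --hand '[0,0,0]'

```text
clock: 18.88
eef_pos: [0.6502, 0.0814, 0.0059]
tool_rot: [0.03, 1.0, -0.0, -0.004]
ft_force: [-12.6, 1.2, 7.3]
grip_width: 0.0851
```

Request:
arm_command --pt "-0.1 0 0" --pt "-0.15 0 0" --pt "-0.15 0 0" --turn '[0,0,0]' --hand '[0,0,0]'

```text
clock: 19.13
eef_pos: [0.6503, 0.0815, 0.006]
tool_rot: [0.03, 1.0, 0.0, -0.006]
ft_force: [-16.1, -0.1, 9.9]
grip_width: 0.0851
```

Request:
arm_command --pt "-0.1 0 0" --pt "-0.15 0 0" --pt "-0.15 0 0" --turn '[0,0,0]' --hand '[0,0,0]'

```text
clock: 19.38
eef_pos: [0.6502, 0.0814, 0.0059]
tool_rot: [0.03, 1.0, 0.0, -0.007]
ft_force: [-20.3, 1.9, 12.6]
grip_width: 0.0852
```

Request:
arm_command --pt "-0.1 0 0" --pt "-0.2 0 0" --pt "-0.2 0 0" --turn '[0,0,0]' --hand '[0,0,0]'

```text
clock: 19.63
eef_pos: [0.6501, 0.0814, 0.006]
tool_rot: [0.03, 0.999, 0.0, -0.009]
ft_force: [-25.4, 1.6, 17.6]
grip_width: 0.0855
```

The block has stopped dead against the fence: the force is rising with no motion. I'll back straight off and check.

Request:
arm_command --pt "0.5 0 0" --pt "2 0 0" --pt "5 0 0" --pt "8 0 -3" --pt "11 0 -7" --turn '[0,0,0,0,0]' --hand '[0,0,0,0,0]'

```text
clock: 20.05
eef_pos: [0.5522, 0.0869, 0.067]
tool_rot: [0.031, 1.0, -0.001, -0.003]
ft_force: [0.6, -0.6, 1.6]
grip_width: 0.085
```

Request:
arm_command --pt "4 0 -4" --pt "7 0 -7" --pt "10 0 -10" --pt "10 0 -10" --pt "10 0 -10" --turn '[0,0,0,0,0]' --hand '[0,0,0,0,0]'

```text
clock: 20.47
eef_pos: [0.4566, 0.0942, 0.1739]
tool_rot: [0.03, 1.0, 0.001, 0.004]
ft_force: [-0.4, -0.0, -0.3]
grip_width: 0.0855
```

Run:
```python
from h import *
look()
p=camera("side")[0]; s=camera("scene")[0]
cv2.imwrite("pics/c8.png",np.hstack([cv2.resize(p[120:270,270:457,::-1],(399,320)),cv2.resize(s[210:370,310:510,::-1],(400,320))]))
```

```text
scene 3196 C [0.7098 0.0759] size [0.169 0.092] off deg -0.1 station 0.104 -0.0008
side 1619 C [0.7065 0.0768] size [0.175 0.097] off deg -0.1 station 0.1006 -0.0002
tcp [0.457  0.094  0.1704] t 20.57 F [-0.5 -0.4 -0.3]
```

View pics/c8.png

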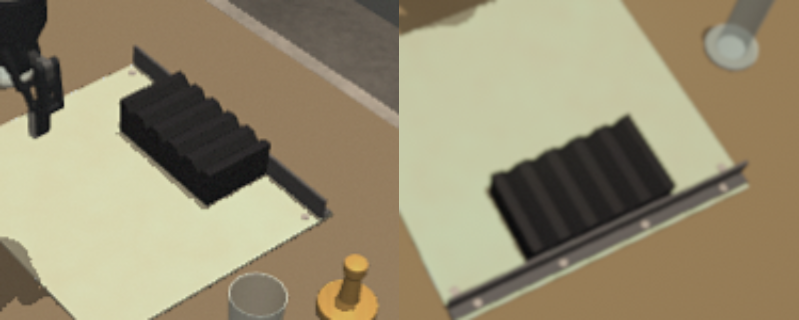

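The block lies flush along the fence, the glassware and press are untouched, and the gripper is clear. The mean block centre is at station x = 0.1023, against an ideal of 0.1025, and it is 0.1° off square.

```bash
python3 -c "from workcell import *; print(job_done())"
```

```text
the job is handed in; nothing more can be done
None
```

The vee block is flush against the fence on one long side, and I handed the job in at about 20.6 s.

- **Turning:** I turned it about 53° clockwise where it stood, with small alternating fingertip pushes near its corners. The cameras put its middle no more than about 2 cm from the start during the turn.
- **Pushing across:** A two-finger push took out the last 6°. I then backed off and measured it square within 1°, and only after that pushed it across until it stopped at the fence.
- **Final checks:** The block is 0.1° off the fence direction. Its centre is 102.3 mm from the station origin, averaging the two cameras (104.0 and 100.6), against an ideal of 102.5 mm. The highest force I read at the end of a move was about 31 N, and the gripper ended clear. The glassware and press look undisturbed in the final picture, judged by eye only.
- **What disagreed:** The fingertips sat about 25 mm higher than the reported TCP and `tip_reach` implied. As a result, the early turning pushes caught the block near its top edge. One push also pressed down on it, with about 18 N upward on the tool. In another move the closed finger passed over an end groove without any measured force. I then worked lower, which fixed it; I saw no gripping, lifting or tipping.

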